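Load the indexing slide and hold it at its notch

TASK

Lay the rectangular wooden blank with the rounded end flat in the black nest on the parked slide carriage and let go of it. Then take the black post on the carriage and slide the carriage along its rail towards the nest end, without running it into the far end stop, until you feel the ball underneath click into the hidden notch. Stay there and finish while still gripping the post with the carriage at rest in the notch and the blank in its nest, leaving the dowel, the bin and the brush where they are.

Things in the scene. Friction and masses are not known exactly. Their poses are not given: they have to be found in the camera images.
- blank: Loose hardwood blank, 56 long x 22 wide x 24 mm high, 30 g nominal, one end rounded in plan (radius 11 mm). Lies flat on the bench to the robot's left or right of the rail. Origin: centre of its underside (midway along the 56 mm); x along its length towards the rounded end, z up.
- nest (a point): Black open-topped nest on the carriage: walls 5 mm thick, 10 mm high, round a flat floor 62 x 28 mm. Origin: centre of that floor, 32 mm above the bench. y: the long way of the nest and the way the carriage slides to the notch (roughly to the robot's left); x across the rail; z up. The blank goes in either way round, lengthwise, with 3 mm play all round.
- post_top (a point): Centre of the top face of the black upright post on the carriage, 84 mm above the bench. The post is 14 mm along the rail, 30 mm across it and 52 mm high (foot 32 mm above the bench). The nest's centre lies 87 mm further along +y; 44 mm are free between post and nest wall. Axes like the nest's.
- rail: Fixed closed aluminium rail, 340 long x 56 wide x 20 mm high, with a steel end stop (56 x 10 mm, top 37 mm above the bench) on each end. Origin: centre of its underside; y along it, the way the carriage slides to the notch. The notch is hidden inside.
- carriage: Flat steel carriage, 140 x 60 mm, top 32 mm above the bench, carrying nest and post; slides only along the rail, friction about 2 N, no return spring. Origin: under its middle at bench level; axes like the rail's. In the rail's frame its y is -0.085 to -0.055 at the start, the notch is met somewhere from -0.015 to 0.035, and the end stop at 0.075.
- ball (a joint): Height in m of the spring-loaded 8 mm ball under the carriage: about 0.0035 while it runs on the flat inside the rail, about 0.0006 when it sits in the notch (a V across the rail, 9 mm wide). It begins to fall in 4 to 5 mm before the middle of the notch and there pulls the carriage on with about 4 N; past the middle it resists. Pushing it out takes some 8 to 15 N.
- dowel: Loose round wooden dowel offcut standing upright, 26 mm diameter, 45 mm high, on the other side of the rail from the blank. Origin: centre of its underside. Not part of the job.
- bin: Loose blue open plastic bin, 100 x 150 x 60 mm, beyond the rail. Origin: centre of its underside. Not part of the job.
- brush: Loose file brush lying flat, about 220 x 40 x 16 mm, beyond the rail, bristles up, its y axis along its length. Origin: on its underside, near mid-length. Not part of the job.

How it is judged:
By the outcome, as a careful person would: the job done as asked, in the order asked, and still so for the second after the job is handed in, while the arm keeps its last pose, push and grip.
It also fails if it takes over 67 s, if anything falls off the work surface, if the arm or the gripper's body presses on something with over 40 N, if the wrist force passes 120 N, or if a joint passes its speed limit or range.

ROBOT

A 6-joint arm with a two-finger parallel gripper is mounted at the origin on the work surface. World frame = base frame: x ahead of the robot, y to its left, z up, the work surface at z = 0. Lengths are in m, angles in rad, forces in N, time in s.
With the tool pointing down it reaches from about 0.3 to 0.85 m from the base axis. Payload 4.2 kg.
Tool frame: the origin (TCP) lies midway between the tips of the shut fingers; the grasp point (between the pads) lies 19 mm behind it; z points along the fingers, y is the line along which they close (so a half turn about z gives the same grasp; the last joint's range is limited). The gripper opens to 91 mm and grips with 3 to 60 N. Pads are 32 mm wide; open, the fingers measure 118 mm over their backs; the gripper's body (76 mm by 178 mm) begins 60 mm behind the grasp point.
Start: joints at [-1.191, 0.32, 1.565, -0, 1.257, -0.02], TCP at [0.224, -0.53, 0.214] pointing down, gripper open.
Joint ranges: [-3.11, 3.11], [-0.84, 2.01], [0.21, 2.61], [-1.34, 4.49], [0.05, 2.63], [-2.56, 2.56]. Speed limits (rad/s): [2.57, 2.57, 3.14, 3.14, 3.14, 3.14].

INTERFACE

Orientations are given as a unit quaternion [w, x, y, z].
In Python, from rig import robot gives the robot as it stands.
- The arm moves only by the shell command python3 nudge.py 'ROWS' [FORCE]. ROWS is a JSON list of rows, 1 to 8 of them, each of 7 numbers: the finger opening in m, then dx, dy, dz in m, then a rotation vector rx, ry, rz in rad; each row shifts and turns the commanded pose from where the row before left it, along the tool's axes as they then stand; what a row does not reach is not made up. A row lasts 1/8 s, in which the tool goes at most 0.0625 m and 0.188 rad, less where a joint would pass 70% of its speed; a pose out of reach is approached as far as the arm can. The fingers move at their own pace and stop on an object; FORCE is the grip in N (left out, the last holds). Time passes only in rows, so rows that do not move let the fingers close. It prints the time, the measured TCP pose, the force, the opening and the grip force at its end. Input that does not fit is refused with a message, and nothing moves.
- robot.read_state(): the state, without advancing time (a new reading comes with each control period).
- robot.read_camera(name): name is "side" or "top" or "wrist"; returns a dict with "color" (384x512x3 uint8, red, green, blue), "mtx" (3x3 intrinsics, pixels), "rvec" (rotation vector, rad) and "tvec" (3), from world to camera coordinates, as OpenCV has them. Camera axes: x right, y down, z forward; pixel columns grow to the right and rows downward; lengths in m; the calibration is good to about 2 mm. The wrist camera is an equidistant fisheye: a pixel r from the principal point sees the ray r / f radians off the axis. A picture is of the moment at which its call begins. There is no depth.
- robot.job_done(): hands the job in; it is judged then, once.
The state is a dict: "time": time; "q": joint angles; "qd": joint speeds; "joint_torque": joint torques, N m; "ee_pos": TCP position; "ee_rot": TCP orientation; "ft_force": force on the tool from outside, world axes, zero at the start; "moment": the same for the moment, N m; "gripper_width": finger opening in m; "gripper_force": force on a finger pad.
Only numpy, scipy, OpenCV 4.12 (cv2) and the standard library are available. Lean on these libraries where they do the work, as an engineer would, in place of code of your own. Each camera call takes 0.05 s, during which the arm holds its last target. There are 200 camera calls.

## Working session

There is one attempt and no reset: what is moved stays moved. The work goes in short steps, Python scripts to look and compute and a shell command to move; the robot and the scene stay as the last step left them, time stands still between calls to the robot, and variables do not carry over. Pictures are saved under pics/ and viewed, at most 10 in all, crops included, and the job is handed in when it is done.

```bash
ls; mkdir -p pics; python3 - <<'E'
from rig import robot
import cv2
for n in("top","side"):
    d=robot.read_camera(n); cv2.imwrite(f"pics/{n}0.png",d["color"][:,:,::-1]); print(n,d["mtx"].tolist(),d["rvec"],d["tvec"])
s=robot.read_state(); print(s)
E
```

```text
nudge.py
pics
rig.py
top [[382.8581865590656, 0.0, 261.9380124630752], [0.0, 382.8581865590656, 194.23650121031068], [0.0, 0.0, 1.0]] [ 2.14285729 -2.10870619  0.1748647 ] [-0.00429997  0.59993697  1.08055014]
side [[375.41643322915576, 0.0, 253.0346835082333], [0.0, 375.41643322915576, 194.3012890189043], [0.0, 0.0, 1.0]] [ 0.95474291 -2.46923179  1.08077515] [0.43991551 0.33668196 0.60671505]
{'time': 0.1, 'q': array([-1.19097468e+00,  3.20225509e-01,  1.56556223e+00, -2.14927789e-05,
        1.25739248e+00, -1.99601704e-02]), 'qd': array([-0.00083505, -0.00094439, -0.00294476, -0.00084777,  0.00057041,
        0.00067595]), 'joint_torque': array([-3.99924338e-04, -4.13334024e+01, -2.32508683e+01,  7.28320400e-02,
        4.21838521e-02, -5.08653318e-05]), 'ee_pos': array([ 0.22364685, -0.52922997,  0.21320375]), 'ee_rot': array([-7.79136773e-04,  9.80087276e-01,  1.98565607e-01, -1.52111402e-04]), 'ft_force': array([0.27209711, 0.78211846, 0.79929428]), 'moment': array([ 0.00870968, -0.03792649, -0.0134192 ]), 'gripper_force': 0.0, 'gripper_width': 0.09122421398347176}
```
View pics/top0.png

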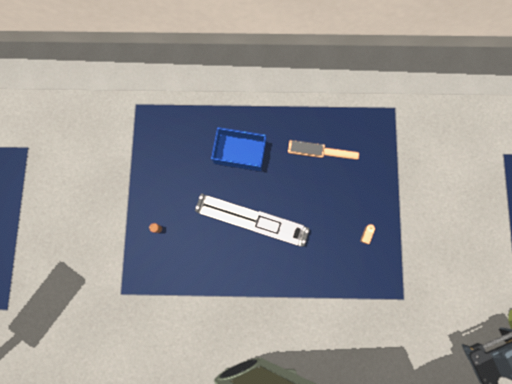

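View pics/side0.png

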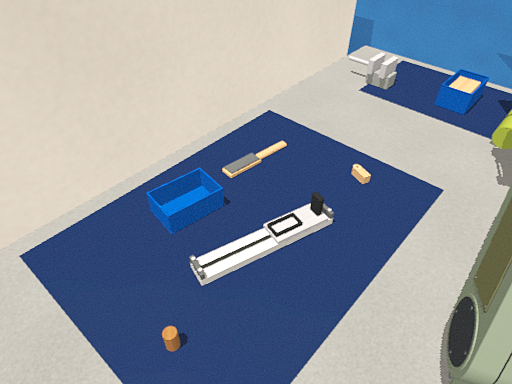

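The top view shows the blank at about (368,234), the nest at (268,224), the post at (298,233), the rail from (202,203) to (302,237), and the dowel at (155,228). The side view agrees, with the blank at (361,174), the nest at (285,225) and the post at (317,203). Next I'll measure these.

```bash
cat > h.py <<'E'
import numpy as np, cv2
from rig import robot
from scipy.spatial.transform import Rotation as R
def pose():
    s=robot.read_state(); w,x,y,z=s["ee_rot"]; return s["ee_pos"],R.from_quat([x,y,z,w])
def ray(d,px,fish=False):
    p=np.atleast_2d(np.asarray(px,float)); M=d["mtx"]
    n=(p-M[[0,1],2])/M[[0,1],[0,1]]
    if fish:
        t=np.linalg.norm(n,axis=1,keepdims=True)+1e-12
        v=np.hstack([n/t*np.sin(t),np.cos(t)])
    else: v=np.hstack([n,np.ones((len(n),1))])
    Rm=cv2.Rodrigues(np.asarray(d["rvec"],float))[0]
    return -Rm.T@np.ravel(d["tvec"]), v@Rm
def onplane(d,px,z,fish=False):
    c,v=ray(d,px,fish); return c+v*((z-c[2])/v[:,2:])
def rect(pts):
    (c,(w,h),a)=cv2.minAreaRect((pts[:,:2]*1000).astype(np.float32)); return np.array(c)/1000,w,h,a
def wood(img):
    hsv=cv2.cvtColor(img,cv2.COLOR_RGB2HSV); return cv2.inRange(hsv,(5,50,110),(30,255,255))
def tolocal(dw): return pose()[1].inv().apply(dw)
E
python3 - <<'E'
from h import *
d=robot.read_camera("top"); im=d["color"]
m=wood(im); n,l,s,c=cv2.connectedComponentsWithStats(m)
for i in range(1,n):
    if s[i,4]>20:
        ys,xs=np.where(l==i); P=onplane(d,np.c_[xs,ys],.024); print(c[i],s[i,4],rect(P),P.mean(0))
print("rail ends",onplane(d,[[202,203],[302,237]],.03), "nest",onplane(d,[[268,224]],.042),"post",onplane(d,[[298,233]],.084))
cv2.imwrite("pics/c.png",cv2.resize(np.hstack([im[180:260,185:315],im[180:260,325:395]])[:,:,::-1],None,fx=4,fy=4,interpolation=2))
E
```

```text
[327.74886878 152.49773756] 442 (array([ 0.74206689, -0.18038956]), 218.8759765625, 42.142547607421875, 81.8175048828125) [ 0.73893647 -0.19532389  0.024     ]
[153.72222222 227.31944444] 72 (array([0.50029178, 0.32884027]), 23.980134963989258, 27.477746963500977, 0.9247177839279175) [0.49932992 0.32817418 0.024     ]
[367.67241379 233.96551724] 174 (array([ 0.49146912, -0.31138626]), 28.37397575378418, 59.864402770996094, 67.92008972167969) [ 0.4898556  -0.31067371  0.024     ]
rail ends [[ 0.574315    0.18556608  0.03      ]
 [ 0.47727205 -0.11504015  0.03      ]] nest [[ 0.51300972 -0.01389563  0.042     ]] post [[ 0.48484627 -0.09867366  0.084     ]]
```

View pics/c.png

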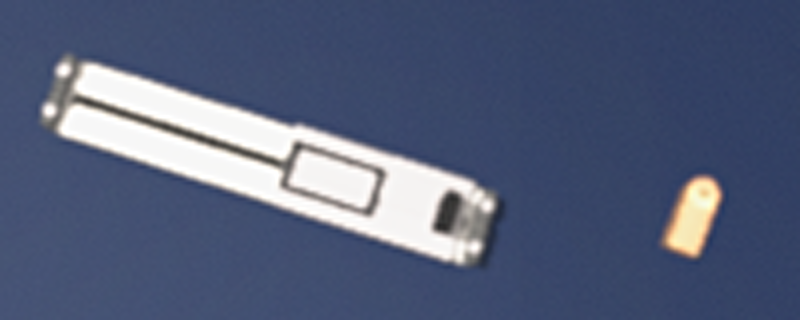

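The crop shows the blank's rounded end at the upper right (707,185), the nest at (333,180) and the post at (447,212). The rail runs at about −18° from +y. I'll move over the blank and look through the wrist camera.

```bash
python3 nudge.py '[[0.091, 0, 0, 0, 0, 0, 0.157], [0.091, 0, 0, 0, 0, 0, 0.157], [0.091, 0, 0, 0, 0, 0, 0.157], [0.091, 0, 0, 0, 0, 0, 0.157], [0.091, 0, 0, 0, 0, 0, 0.157]]'; python3 nudge.py '[[0.06, 0.024, -0.043, 0, 0, 0, 0], [0.06, 0.024, -0.043, 0, 0, 0, 0], [0.06, 0.024, -0.043, 0, 0, 0, 0], [0.06, 0.024, -0.043, 0, 0, 0, 0], [0.06, 0.024, -0.043, 0, 0, 0, 0], [0.06, 0.024, -0.043, 0.03, 0, 0, 0], [0.06, 0.024, -0.043, 0.03, 0, 0, 0], [0.06, 0, 0, 0, 0, 0, 0]]'
python3 - <<'E'
from h import *
d=robot.read_camera("wrist"); cv2.imwrite("pics/w1.png",d["color"][:,:,::-1]); print(d["mtx"],pose()[0])
print("cam",ray(d,[[256,192]],True))
E
```

```text
time: 0.78
ee_pos: [0.2237, -0.5294, 0.2136]
ee_rot: [-0.0, 0.981, -0.194, -0.0]
ft_force: [0.4, -0.6, -0.4]
gripper_width: 0.091
gripper_force: 0.0
time: 1.78
ee_pos: [0.4931, -0.3107, 0.151]
ee_rot: [-0.001, 0.982, -0.189, -0.003]
ft_force: [0.5, -0.4, 0.4]
gripper_width: 0.0597
gripper_force: 0.0
[[297.31863964   0.         253.78278397]
 [  0.         297.31863964 196.13071924]
 [  0.           0.           1.        ]] [ 0.49266947 -0.31249846  0.15252317]
cam (array([ 0.56378321, -0.33951664,  0.3208724 ]), array([[-0.23709585,  0.08765612, -0.96752362]]))
```

View pics/w1.png

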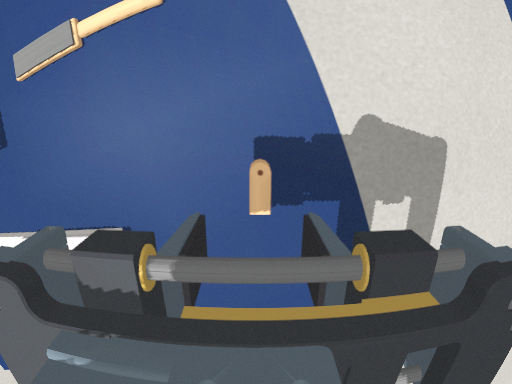

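The blank is at (260,188), between the fingers at (195,240) and (315,240), with its rounded end up and almost aligned with the tool. Next I'll refine its position.

```bash
python3 - <<'E'
from h import *
from scipy.spatial.transform import Rotation as R
print(robot.read_state()["ee_pos"])
d=robot.read_camera("wrist"); m=wood(d["color"]); m[:140]=0; m[225:]=0; m[:,:230]=0; m[:,290:]=0
ys,xs=np.where(m); p,q=pose(); ex=q.apply([1,0,0]);ey=q.apply([0,1,0]); print("angles",np.degrees(np.arctan2(ex[1],ex[0])),q.apply([0,0,1]))
for z in(.024,.0):
  P=onplane(d,np.c_[xs,ys],z,True); L=q.inv().apply(P-p); print(z,rect(P),"local x",L[:,0].min(),L[:,0].max(),"y",L[:,1].min(),L[:,1].max(),"z",L[:,2].mean())
# axis: mean y per x-row on straight part
P=onplane(d,np.c_[xs,ys],.024,True);L=q.inv().apply(P-p)
b=[(L[ys==r,0].mean(),(L[ys==r,1].min()+L[ys==r,1].max())/2) for r in np.unique(ys) if 175<r<210]
print("slope deg,y0",np.degrees(np.arctan(np.polyfit(*np.array(b).T,1)[0])),np.mean(b,0))
# top view of the rail/nest/post
E
```

```text
[ 0.49266947 -0.31249846  0.15252317]
angles -22.001403611154178 [-1.20809502e-03  4.26551450e-05 -9.99999269e-01]
0.024 (array([ 0.49467258, -0.31775479]), 22.076648712158203, 58.727561950683594, 68.78386688232422) local x -0.025559505228771852 0.03304710848988422 y -0.007894048324961756 0.01429058251208771 z 0.12961872405996688
0.0 (array([ 0.4891817, -0.3158848]), 23.8510799407959, 63.44783401489258, 68.78389739990234) local x -0.033675179583113835 0.029641977669124058 y -0.008446786694221291 0.015520947835459627 z 0.15362551012740921
slope deg,y0 -0.6360867046390192 [-0.00209185  0.00314945]
```

```bash
python3 nudge.py '[[0.06, 0.003, 0.003, 0.04, 0, 0, -0.011], [0.06, 0, 0, 0.04, 0, 0, 0], [0.06, 0, 0, 0.035, 0, 0, 0], [0.06, 0, 0, 0.015, 0, 0, 0], [0.06, 0, 0, 0.007, 0, 0, 0], [0.06, 0, 0, 0, 0, 0, 0], [0.06, 0, 0, 0, 0, 0, 0]]' 20; python3 nudge.py '[[0.0, 0, 0, 0, 0, 0, 0], [0.0, 0, 0, 0, 0, 0, 0], [0, 0, 0, 0, 0, 0, 0], [0, 0, 0, 0, 0, 0, 0], [0, 0, 0, 0, 0, 0, 0]]' 20
```

```text
time: 2.75
ee_pos: [0.495, -0.3184, 0.0183]
ee_rot: [0.001, 0.983, -0.186, 0.001]
ft_force: [0.2, 0.2, 1.2]
gripper_width: 0.0598
gripper_force: 0.0
time: 3.38
ee_pos: [0.4943, -0.3177, 0.0169]
ee_rot: [-0.0, 0.983, -0.186, -0.0]
ft_force: [-0.5, 0.1, 0.4]
gripper_width: 0.0219
gripper_force: 20.0
```

```bash
python3 nudge.py '[[0.04, 0, 0, 0, 0, 0, 0], [0.04, 0, 0, 0, 0, 0, 0], [0.04, 0, 0, 0.0035, 0, 0, 0], [0.04, 0, 0, 0, 0, 0, 0]]' 25; python3 nudge.py '[[0.0, 0, 0, 0, 0, 0, 0], [0.0, 0, 0, 0, 0, 0, 0], [0, 0, 0, 0, 0, 0, 0], [0, 0, 0, 0, 0, 0, 0], [0, 0, 0, 0, 0, 0, 0]]' 25;  python3 nudge.py '[[0.0, 0, 0, -0.01, 0, 0, 0], [0, 0, 0, -0.04, 0, 0, 0], [0, 0, 0, -0.05, 0, 0, 0], [0, 0, 0, -0.05, 0, 0, 0], [0, 0, 0, 0, 0, 0, 0], [0, 0, 0, 0, 0, 0, 0]]'
```

```text
time: 3.88
ee_pos: [0.494, -0.3176, 0.0131]
ee_rot: [-0.0, 0.983, -0.186, -0.0]
ft_force: [-0.5, -0.4, -0.1]
gripper_width: 0.0401
gripper_force: 0.0
time: 4.5
ee_pos: [0.4943, -0.3178, 0.0135]
ee_rot: [0.0, 0.983, -0.186, 0.0]
ft_force: [0.2, -0.3, -0.1]
gripper_width: 0.0217
gripper_force: 25.0
time: 5.25
ee_pos: [0.4937, -0.3174, 0.1633]
ee_rot: [-0.0, 0.983, -0.186, -0.0]
ft_force: [0.3, 0.3, -1.4]
gripper_width: 0.0218
gripper_force: 25.0
```

```bash
python3 nudge.py '[[0, 0, 0, 0, 0, 0, -0.1813], [0, 0, 0, 0, 0, 0, -0.1813], [0, 0, 0, 0, 0, 0, -0.1813], [0, 0, 0, 0, 0, 0, -0.1813], [0, 0, 0, 0, 0, 0, -0.1813], [0, 0, 0, 0, 0, 0, -0.1813], [0, 0, 0, 0, 0, 0, -0.1813], [0, 0, 0, 0, 0, 0, -0.1813]]'; python3 nudge.py '[[0, 0, 0, 0, 0, 0, -0.1813], [0, 0.049, -0.0125, 0, 0, 0, 0], [0, 0.049, -0.0125, 0, 0, 0, 0], [0, 0.049, -0.0125, 0, 0, 0, 0], [0, 0.049, -0.0125, 0, 0, 0, 0], [0, 0.049, -0.0125, 0, 0, 0, 0], [0, 0.049, -0.0125, 0, 0, 0, 0], [0, 0, 0, 0, 0, 0, 0]]'; python3 nudge.py '[[0, 0, 0, 0, 0, 0, 0], [0, 0, 0, 0, 0, 0, 0]]'
python3 - <<'E'
from h import *
d=robot.read_camera("wrist"); cv2.imwrite("pics/w2.png",d["color"][:,:,::-1]); p,q=pose(); ex=q.apply([1,0,0]); print(p,np.degrees(np.arctan2(ex[1],ex[0])))
E
```

```text
time: 6.25
ee_pos: [0.4932, -0.3171, 0.1613]
ee_rot: [-0.002, 0.857, 0.515, -0.001]
ft_force: [0.6, 0.3, -0.6]
gripper_width: 0.0217
gripper_force: 25.0
time: 7.25
ee_pos: [0.5123, -0.0121, 0.1617]
ee_rot: [-0.001, 0.807, 0.59, -0.001]
ft_force: [-0.0, 0.0, -0.1]
gripper_width: 0.0218
gripper_force: 25.0
time: 7.5
ee_pos: [0.5132, -0.0161, 0.1628]
ee_rot: [-0.0, 0.809, 0.588, -0.001]
ft_force: [-0.0, 0.8, -0.7]
gripper_width: 0.0219
gripper_force: 25.0
[ 0.51323962 -0.01612849  0.16301346] 71.94833085402355
```

View pics/w2.png

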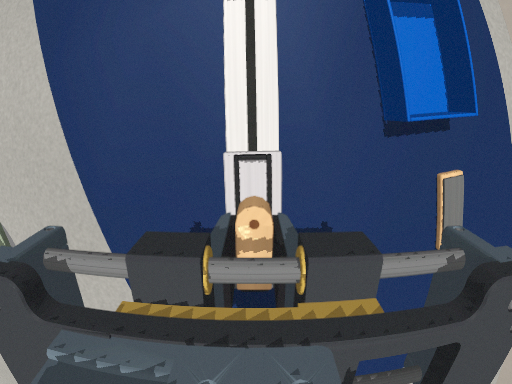

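The nest's open end is visible with its far wall at row ~155 and side walls at columns ~238 and ~270. The blank's rounded end is at (254,198), and the tool is aligned with the rail. Next I'll find the sub-pixel edges.

```bash
python3 - <<'E'
from h import *
d=robot.read_camera("wrist"); g=cv2.cvtColor(d["color"],cv2.COLOR_RGB2GRAY).astype(int)
print("col profile 253",list(enumerate(g[146:176,248:258].mean(1).astype(int),146)))
for r in (168,178,188): print(r,list(zip(range(220,290),g[r,220:290])))
for r in (60,130):print("slot",r,np.average(np.arange(238,266),weights=np.clip(150-g[r,238:266],0,None)))
E
```

```text
col profile 253 [(146, np.int64(78)), (147, np.int64(72)), (148, np.int64(72)), (149, np.int64(73)), (150, np.int64(76)), (151, np.int64(148)), (152, np.int64(208)), (153, np.int64(212)), (154, np.int64(67)), (155, np.int64(41)), (156, np.int64(56)), (157, np.int64(51)), (158, np.int64(47)), (159, np.int64(65)), (160, np.int64(126)), (161, np.int64(169)), (162, np.int64(203)), (163, np.int64(217)), (164, np.int64(217)), (165, np.int64(217)), (166, np.int64(217)), (167, np.int64(217)), (168, np.int64(218)), (169, np.int64(217)), (170, np.int64(217)), (171, np.int64(217)), (172, np.int64(217)), (173, np.int64(217)), (174, np.int64(217)), (175, np.int64(218))]
168 [(220, np.int64(59)), (221, np.int64(55)), (222, np.int64(54)), (223, np.int64(107)), (224, np.int64(185)), (225, np.int64(215)), (226, np.int64(220)), (227, np.int64(218)), (228, np.int64(217)), (229, np.int64(219)), (230, np.int64(221)), (231, np.int64(221)), (232, np.int64(221)), (233, np.int64(173)), (234, np.int64(74)), (235, np.int64(45)), (236, np.int64(49)), (237, np.int64(49)), (238, np.int64(58)), (239, np.int64(152)
[... 3491 characters left out ...]
260, np.int64(219)), (261, np.int64(217)), (262, np.int64(217)), (263, np.int64(217)), (264, np.int64(219)), (265, np.int64(220)), (266, np.int64(150)), (267, np.int64(47)), (268, np.int64(50)), (269, np.int64(46)), (270, np.int64(48)), (271, np.int64(83)), (272, np.int64(201)), (273, np.int64(218)), (274, np.int64(219)), (275, np.int64(219)), (276, np.int64(218)), (277, np.int64(217)), (278, np.int64(219)), (279, np.int64(220)), (280, np.int64(204)), (281, np.int64(130)), (282, np.int64(59)), (283, np.int64(57)), (284, np.int64(55)), (285, np.int64(56)), (286, np.int64(57)), (287, np.int64(56)), (288, np.int64(53)), (289, np.int64(56))]
slot 60 250.03600464576076
slot 130 251.47545219638243
```

```bash
python3 - <<'E'
from h import *
d=robot.read_camera("wrist"); p,q=pose(); p=np.array([.5130,-.0155,.1625]) if False else p
print(p); f=lambda px,z:np.round(q.inv().apply(onplane(d,px,z,True)-p)*1000,1)
print("end inner top",f([[252,160.3]],.042),"end outer bottom",f([[252,153.7]],.032),"carriage end",f([[252,150.7]],.032))
for r,a,b in((168,233.7,271.5),(178,233.6,271.3),(188,234.3,271.5)): print("outer walls",r,f([[a,r],[b,r]],.042).tolist(),f([[a,r],[b,r]],.042)[:,1].mean())
for r,a,b in((168,223.2,281.2),(178,223.6,281.2),(188,224.1,281.2)): print("carr",r,f([[a,r],[b,r]],.032)[:,:2].tolist(),f([[a,r],[b,r]],.032)[:,1].mean())
print("slot",f([[250.04,60],[251.47,130]],.02))
m=wood(d["color"]);m[:150]=0;m[240:]=0;m[:,:225]=0;m[:,285:]=0
ys,xs=np.where(m);print(ys.min(),xs[ys==ys.min()].mean());zb=p[2]-.0135
print("tip bottom",f([[xs[ys==ys.min()].mean(),ys.min()-.5]],zb))
for r in(205,212): x=xs[ys==r];print(x.min(),x.max(),f([[x.min()-.5,r],[x.max()+.5,r]],zb+.024))
E
```

```text
[ 0.51339985 -0.01599007  0.16328135]
end inner top [[3.070e+01 1.000e-01 1.213e+02]] end outer bottom [[ 36.    0.  131.3]] carriage end [[ 39.1   0.  131.3]]
outer walls 168 [[23.0, -18.2, 121.3], [23.0, 19.4, 121.3]] 0.5999999999999996
outer walls 178 [[12.8, -18.4, 121.3], [12.8, 19.4, 121.3]] 0.5
outer walls 188 [[2.5, -17.9, 121.3], [2.5, 19.7, 121.3]] 0.9000000000000004
carr 168 [[21.3, -29.7], [21.3, 30.1]] 0.20000000000000107
carr 178 [[10.8, -29.5], [10.7, 30.3]] 0.40000000000000036
carr 188 [[0.1, -29.2], [0.0, 30.5]] 0.6500000000000004
slot [[134.3  -2.  143.2]
 [ 59.7  -0.6 143.3]]
196 253.5
tip bottom [[23.8  1.5 13.5]]
239 268 [[ 24.8  -6.9 -10.5]
 [ 24.7   9.9 -10.5]]
237 270 [[ 20.6  -8.1 -10.5]
 [ 20.6  11.1 -10.5]]
```

```bash
python3 - <<'E'
from h import *
d=robot.read_camera("wrist"); p,q=pose(); p[2]=.1628
f=lambda px,zl:np.round(q.inv().apply(onplane(d,px,p[2]-zl,True)-p)*1000,1)
w1=cv2.imread("pics/w1.png");w2=d["color"][:,:,::-1]
def hole(im,x0,x1,y0,y1):
    c=im[y0:y1,x0:x1].astype(float).sum(2); w=np.clip(np.median(c)*.75-c,0,None); Y,X=np.mgrid[y0:y1,x0:x1]; return [(X*w).sum()/w.sum(),(Y*w).sum()/w.sum()]
h1=hole(w1,254,267,166,179);h2=hole(w2,247,262,217,231)
print(h1,f([h1],.1285),f([[260,214.5],[260,159.5]],.1285)); print(h2,f([h2],-.0105))
cv2.imwrite("pics/c2.png",np.hstack([cv2.resize(w1[150:225,225:295],None,fx=5,fy=5),cv2.resize(w2[185:260,220:290],None,fx=5,fy=5)]))
E
```

```text
[np.float64(259.8665271966527), np.float64(172.30031380753138)] [[ 17.1   8.1 128.5]] [[-28.5   8.4 128.5]
 [ 30.3   8.2 128.5]]
[np.float64(253.7551868199306), np.float64(223.872459697406)] [[ 13.2   1.7 -10.5]]
```

View pics/c2.png

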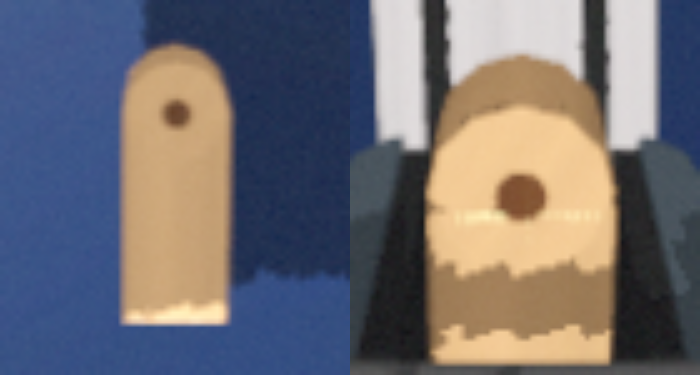

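The hole and the tip agree. The blank's centre sits 4.3 mm behind the TCP in x and 1.6 mm off in y, so I'll correct by (+4.1, −0.8) mm and −0.019 rad. I'll lower to just above the walls and check again.

```bash
python3 nudge.py '[[0, 0.0041, -0.0008, 0.02, 0, 0, -0.019], [0, 0, 0, 0.03, 0, 0, 0], [0, 0, 0, 0.03, 0, 0, 0], [0, 0, 0, 0.02, 0, 0, 0], [0, 0, 0, 0, 0, 0, 0], [0, 0, 0, 0, 0, 0, 0], [0, 0, 0, 0, 0, 0, 0]]'
python3 - <<'E'
from h import *
d=robot.read_camera("wrist"); w=d["color"][:,:,::-1]; cv2.imwrite("pics/w3.png",cv2.resize(w[150:280,180:330],None,fx=5,fy=4.6)); print(pose()[0])
E
```

```text
time: 8.57
ee_pos: [0.5149, -0.011, 0.0645]
ee_rot: [0.001, 0.803, 0.596, 0.001]
ft_force: [-0.0, -0.1, 0.0]
gripper_width: 0.0214
gripper_force: 25.0
[ 0.5147189  -0.01093161  0.06441355]
```

View pics/w3.png

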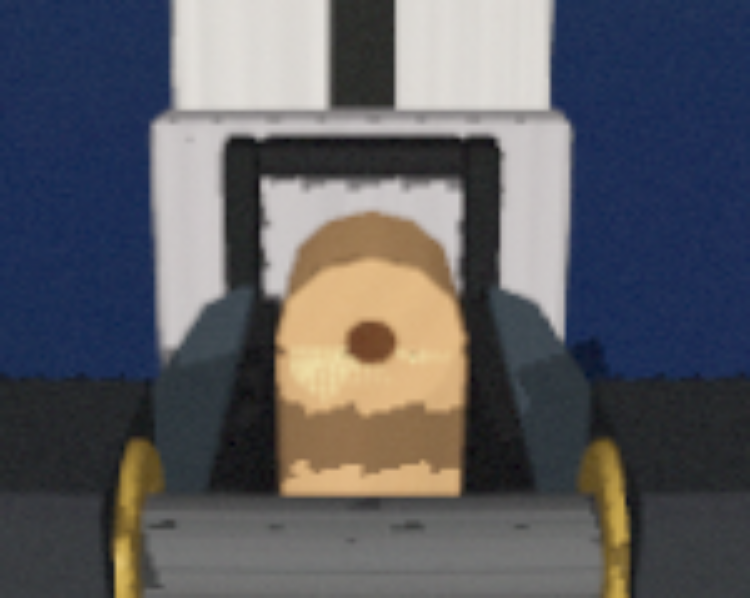

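The blank hovers just above the nest, between the side walls (inner edges at crop columns 260 and 463). Its tip's bottom edge is at crop row 213 and the end wall's inner edge at row 176. I'll convert the offsets.

```bash
python3 - <<'E'
from h import *
d=robot.read_camera("wrist"); p,q=pose(); g=cv2.cvtColor(d["color"],cv2.COLOR_RGB2GRAY)
f=lambda u,v,z:np.round(q.inv().apply(onplane(d,[[180+u/5,150+v/4.6]],z,True)-p)[0,:2]*1000,1)
print("wall inner",f(362,176,.042),"outer top",f(362,140,.042),"walls",f(226,230,.042),f(498,230,.042))
print("tip bottom",f(371,211,p[2]-.0135),"top tip",f(371,258,p[2]+.0105),"hole",f(371,341,p[2]+.0105),"sides top",f(278,320,p[2]+.0105),f(467,320,p[2]+.0105))
print("slot",f(365,2,.02),f(363.5,100,.02),"carr",f(153,200,.032),f(571,200,.032))
E
```

```text
wall inner [26.4  1. ] outer top [31.8  1. ] walls [ 18.3 -17.5] [18.2 19.3]
tip bottom [23.5  2.1] top tip [24.1  2.1] hole [13.2  2.1] sides top [16.  -8.6] [16. 13.]
slot [49.3  1.4] [33.5  1.1] carr [ 20.2 -28.8] [20.2 30.6]
```

```bash
python3 nudge.py '[[0, 0, -0.001, 0, 0, 0, 0], [0, 0, 0, 0.006, 0, 0, 0], [0, 0, 0, 0.006, 0, 0, 0], [0, 0, 0, 0.004, 0, 0, 0], [0, 0, 0, 0.0015, 0, 0, 0], [0, 0, 0, 0, 0, 0, 0]]'; python3 nudge.py '[[0, 0, 0, 0.001, 0, 0, 0], [0, 0, 0, 0, 0, 0, 0]]'
```

```text
time: 9.43
ee_pos: [0.5131, -0.0105, 0.0459]
ee_rot: [0.0, 0.803, 0.596, -0.0]
ft_force: [0.1, -0.1, 0.0]
gripper_width: 0.0214
gripper_force: 25.0
time: 9.68
ee_pos: [0.5133, -0.0105, 0.0454]
ee_rot: [0.0, 0.803, 0.596, 0.0]
ft_force: [-0.8, -0.5, 4.4]
gripper_width: 0.0219
gripper_force: 25.0
```

```bash
python3 nudge.py '[[0.04, 0, 0, 0, 0, 0, 0], [0.04, 0, 0, 0, 0, 0, 0], [0.04, 0, 0, 0, 0, 0, 0], [0.05, 0, 0, -0.03, 0, 0, 0], [0.05, 0, 0, -0.04, 0, 0, 0], [0.05, 0, 0, -0.04, 0, 0, 0], [0.05, 0, 0, 0, 0, 0, 0], [0.05, 0, 0, 0, 0, 0, 0]]'
python3 - <<'E'
from h import *
d=robot.read_camera("wrist"); w=d["color"][:,:,::-1]; t=robot.read_camera("top")["color"][:,:,::-1];cv2.imwrite("pics/w4.png",np.hstack([cv2.resize(w[130:280,180:330],None,fx=3.5,fy=3.5),cv2.resize(w,(256,525))])); p,q=pose();ex=q.apply([1,0,0]);print(p,np.degrees(np.arctan2(ex[1],ex[0])))
E
```

```text
time: 10.68
ee_pos: [0.5124, -0.0105, 0.1543]
ee_rot: [-0.0, 0.803, 0.596, -0.001]
ft_force: [0.8, -1.1, 1.1]
gripper_width: 0.0497
gripper_force: 0.0
[ 0.512043   -0.01047945  0.15353745] 73.13832384463265
```

View pics/w4.png

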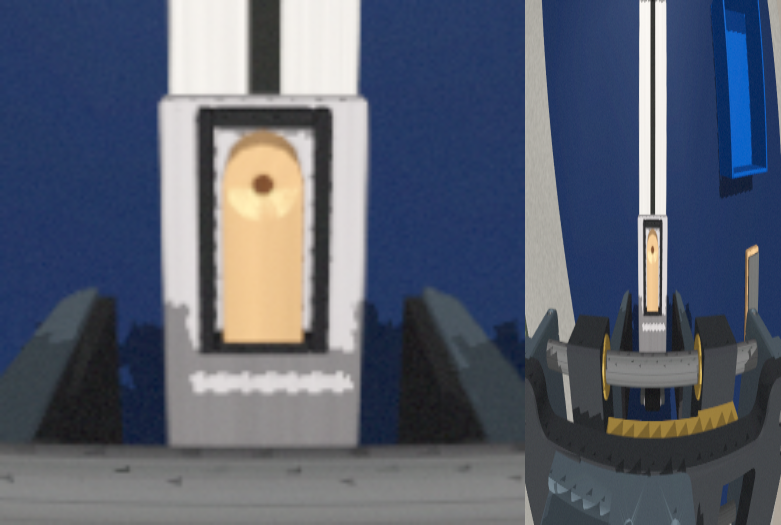

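The blank sits flat inside the nest, at (262,240) in the crop with gaps all round. Next I'll go over the post (87 mm behind the nest), turn 90° and descend.

```bash
python3 nudge.py '[[0.05, -0.0455, 0, 0, 0, 0, 0], [0.05, -0.0455, 0, 0, 0, 0, 0], [0.05, 0, 0, 0, 0, 0, 0.175], [0.05, 0, 0, 0, 0, 0, 0.175], [0.05, 0, 0, 0, 0, 0, 0.175], [0.05, 0, 0, 0, 0, 0, 0.175], [0.05, 0, 0, 0, 0, 0, 0.175], [0.05, 0, 0, 0, 0, 0, 0.175]]'; python3 nudge.py '[[0.05, 0, 0, 0, 0, 0, 0.175], [0.05, 0, 0, 0, 0, 0, 0.175], [0.05, 0, 0, 0, 0, 0, 0.171], [0.05, 0, 0, 0, 0, 0, 0], [0.05, 0, 0, 0, 0, 0, 0], [0.05, 0, 0, 0, 0, 0, 0]]'
python3 - <<'E'
from h import *
d=robot.read_camera("wrist"); w=d["color"][:,:,::-1]; cv2.imwrite("pics/w5.png",w); p,q=pose();ex=q.apply([1,0,0]);print(p,np.degrees(np.arctan2(ex[1],ex[0])),robot.read_state()["q"])
E
```

```text
time: 11.78
ee_pos: [0.4859, -0.0975, 0.1536]
ee_rot: [-0.0, 0.994, 0.11, -0.001]
ft_force: [-0.7, -0.2, -1.2]
gripper_width: 0.0499
gripper_force: 0.0
time: 12.52
ee_pos: [0.4865, -0.0976, 0.1547]
ee_rot: [0.0, 0.989, -0.146, -0.0]
ft_force: [0.3, 0.4, -0.4]
gripper_width: 0.0499
gripper_force: 0.0
[ 0.48658902 -0.09756865  0.15477511] -16.812435180152494 [-2.21015604e-01  2.45096114e-01  1.83119433e+00 -8.50141818e-05
  1.06560978e+00  1.64325421e+00]
```

View pics/w5.png

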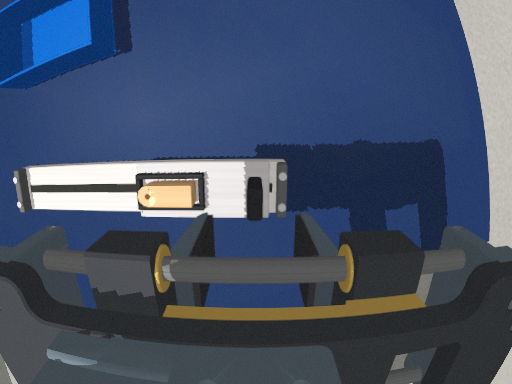

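The post is at (254,198), centred between the fingers at columns ~207 and ~302, and the blank is in its nest at (168,194). I'll descend and grip.

```bash
python3 nudge.py '[[0.05, 0, 0, 0.03, 0, 0, 0], [0.05, 0, 0, 0.04, 0, 0, 0], [0.05, 0, 0, 0.025, 0, 0, 0], [0.05, 0, 0, 0.008, 0, 0, 0], [0.05, 0, 0, 0, 0, 0, 0], [0.05, 0, 0, 0, 0, 0, 0]]' 20;  python3 nudge.py '[[0, 0, 0, 0, 0, 0, 0], [0, 0, 0, 0, 0, 0, 0], [0, 0, 0, 0, 0, 0, 0], [0, 0, 0, 0, 0, 0, 0], [0, 0, 0, 0, 0, 0, 0]]' 20
python3 - <<'E'
from h import *
p,q=pose();print(p,q.apply([0,1,0]),robot.read_state()["ft_force"])
E
```

```text
time: 13.32
ee_pos: [0.4876, -0.0978, 0.053]
ee_rot: [0.0, 0.989, -0.147, 0.001]
ft_force: [-0.5, -0.2, 0.9]
gripper_width: 0.0501
gripper_force: 0.0
time: 13.95
ee_pos: [0.4867, -0.0977, 0.0521]
ee_rot: [0.0, 0.989, -0.147, 0.0]
ft_force: [-0.6, -0.4, 1.4]
gripper_width: 0.0143
gripper_force: 20.0
[ 0.48669303 -0.09771004  0.05205134] [-2.90714290e-01 -9.56809905e-01  8.31440936e-05] [-0.57335476 -0.41429653  1.4052047 ]
```

```bash
python3 nudge.py '[[0, 0, -0.003, 0, 0, 0, 0], [0, 0, -0.006, 0, 0, 0, 0], [0, 0, -0.006, 0, 0, 0, 0], [0, 0, -0.006, 0, 0, 0, 0]]'; python3 nudge.py '[[0, 0, -0.006, 0, 0, 0, 0], [0, 0, -0.006, 0, 0, 0, 0], [0, 0, -0.006, 0, 0, 0, 0], [0, 0, -0.006, 0, 0, 0, 0], [0, 0, -0.006, 0, 0, 0, 0]]'; python3 nudge.py '[[0, 0, -0.002, 0, 0, 0, 0]]';python3 nudge.py '[[0, 0, -0.002, 0, 0, 0, 0]]'
cat > f.py <<'E'
from h import *
s=robot.read_state();p=s["ee_pos"];u=np.array([.2907,.9568,0]);v=np.array([.9568,-.2907,0]);p0=np.array([.4867,-.0977,.052])
print("s mm",round((p-p0)@u*1000,1),"lat",round((p-p0)@v*1000,1),"F along",round(s["ft_force"]@u,2),"lat",round(s["ft_force"]@v,2),"w",s["gripper_width"].round(4))
E
python3 f.py
```

```text
time: 14.45
ee_pos: [0.4926, -0.0784, 0.0521]
ee_rot: [0.001, 0.989, -0.147, -0.0]
ft_force: [-1.4, -6.4, 0.9]
gripper_width: 0.0139
gripper_force: 20.0
time: 15.08
ee_pos: [0.5013, -0.0497, 0.0521]
ee_rot: [0.001, 0.989, -0.147, -0.0]
ft_force: [-2.1, -6.9, 3.1]
gripper_width: 0.014
gripper_force: 20.0
time: 15.2
ee_pos: [0.5021, -0.0472, 0.052]
ee_rot: [0.0, 0.989, -0.147, 0.0]
ft_force: [-1.0, -4.8, 3.1]
gripper_width: 0.0139
gripper_force: 20.0
time: 15.32
ee_pos: [0.5026, -0.0455, 0.052]
ee_rot: [0.001, 0.989, -0.147, 0.0]
ft_force: [-1.0, -4.7, 2.4]
gripper_width: 0.014
gripper_force: 20.0Traceback (most recent call last):
  File "f.py", line 3, in <module>
    print("s mm",round((p-p0)@u*1000,1),"lat",round((p-p0)@v*1000,1),"F along",round(s["ft_force"]@u,2),"lat",round(s["ft_force"]@v,2),"w",s["gripper_width"].round(4))
                                                                                                                                           ^^^^^^^^^^^^^^^^^^^^^^^^
AttributeError: 'float' object has no attribute 'round'
```

```bash
sed -i 's/s\["gripper_width"\].round(4)/round(s["gripper_width"],4)/' f.py
python3 nudge.py '[[0, 0, -0.003, 0, 0, 0, 0], [0, 0, -0.002, 0, 0, 0, 0], [0, 0, -0.002, 0, 0, 0, 0]]' >/dev/null; python3 f.py; for i in 1; do python3 nudge.py '[[0, 0, -0.0015, 0, 0, 0, 0]]'>/dev/null; python3 f.py; done; python3 nudge.py '[[0, 0, -0.0015, 0, 0, 0, 0]]'>/dev/null; python3 f.py; python3 nudge.py '[[0, 0, -0.0015, 0, 0, 0, 0]]'>/dev/null; python3 f.py
```

```text
s mm 61.6 lat 0.1 F along -5.97 lat 0.23 w 0.0136
s mm 63.1 lat 0.1 F along -4.19 lat 0.02 w 0.0137
s mm 64.5 lat 0.0 F along -5.83 lat -0.03 w 0.0141
s mm 66.0 lat 0.0 F along -5.61 lat 1.0 w 0.0141
```

```bash
python3 nudge.py '[[0, 0, -0.0015, 0, 0, 0, 0]]'>/dev/null; python3 f.py; python3 nudge.py '[[0, 0, -0.0015, 0, 0, 0, 0]]'>/dev/null; python3 f.py;python3 nudge.py '[[0, 0, -0.0015, 0, 0, 0, 0]]'>/dev/null; python3 f.py; python3 nudge.py '[[0, 0, -0.0015, 0, 0, 0, 0]]'>/dev/null; python3 f.py
```

```text
s mm 67.6 lat 0.1 F along -5.58 lat 1.0 w 0.014
s mm 69.1 lat 0.1 F along -5.01 lat 1.26 w 0.0138
s mm 70.6 lat 0.1 F along -5.37 lat 1.25 w 0.0139
s mm 72.1 lat 0.1 F along -6.35 lat 0.53 w 0.0139
```

```bash
python3 nudge.py '[[0, 0, -0.0015, 0, 0, 0, 0]]'>/dev/null; python3 f.py; python3 nudge.py '[[0, 0, -0.0015, 0, 0, 0, 0]]'>/dev/null; python3 f.py;python3 nudge.py '[[0, 0, -0.0015, 0, 0, 0, 0]]'>/dev/null; python3 f.py; python3 nudge.py '[[0, 0, -0.0015, 0, 0, 0, 0]]'>/dev/null; python3 f.py
```

```text
s mm 73.6 lat 0.1 F along -6.01 lat -0.11 w 0.014
s mm 75.1 lat 0.1 F along -4.92 lat 0.9 w 0.014
s mm 76.6 lat 0.0 F along -5.36 lat 0.84 w 0.014
s mm 78.1 lat 0.1 F along -4.55 lat 0.28 w 0.0138
```

```bash
python3 nudge.py '[[0, 0, -0.0015, 0, 0, 0, 0]]'>/dev/null; python3 f.py; python3 nudge.py '[[0, 0, -0.0015, 0, 0, 0, 0]]'>/dev/null; python3 f.py;python3 nudge.py '[[0, 0, -0.0015, 0, 0, 0, 0]]'>/dev/null; python3 f.py; python3 nudge.py '[[0, 0, -0.0015, 0, 0, 0, 0]]'>/dev/null; python3 f.py
```

```text
s mm 79.6 lat 0.1 F along -4.2 lat 0.3 w 0.0142
s mm 81.1 lat 0.1 F along -4.36 lat -0.01 w 0.0142
s mm 82.6 lat 0.1 F along -4.37 lat 0.4 w 0.0135
s mm 84.1 lat 0.1 F along -4.41 lat 0.11 w 0.0135
```

```bash
python3 nudge.py '[[0, 0, -0.0015, 0, 0, 0, 0]]'>/dev/null; python3 f.py; python3 nudge.py '[[0, 0, -0.0015, 0, 0, 0, 0]]'>/dev/null; python3 f.py;python3 nudge.py '[[0, 0, -0.0015, 0, 0, 0, 0]]'>/dev/null; python3 f.py; python3 nudge.py '[[0, 0, -0.0015, 0, 0, 0, 0]]'>/dev/null; python3 f.py
```

```text
s mm 85.6 lat 0.1 F along -4.69 lat 0.55 w 0.014
s mm 87.1 lat 0.1 F along -5.86 lat 1.22 w 0.0137
s mm 88.6 lat 0.1 F along -5.16 lat 0.97 w 0.0137
s mm 90.1 lat 0.1 F along -5.58 lat 0.72 w 0.0137
```

```bash
python3 nudge.py '[[0, 0, -0.0015, 0, 0, 0, 0]]'>/dev/null; python3 f.py; python3 nudge.py '[[0, 0, -0.0015, 0, 0, 0, 0]]'>/dev/null; python3 f.py;python3 nudge.py '[[0, 0, -0.0015, 0, 0, 0, 0]]'>/dev/null; python3 f.py; python3 nudge.py '[[0, 0, -0.0015, 0, 0, 0, 0]]'>/dev/null; python3 f.py
```

```text
s mm 91.5 lat 0.1 F along -4.95 lat 1.15 w 0.0144
s mm 93.0 lat 0.1 F along -5.04 lat -0.14 w 0.014
s mm 94.6 lat 0.1 F along -4.15 lat 0.5 w 0.0145
s mm 96.1 lat 0.1 F along -5.05 lat 0.2 w 0.0139
```

```bash
python3 nudge.py '[[0, 0, -0.0015, 0, 0, 0, 0]]'>/dev/null; python3 f.py; python3 nudge.py '[[0, 0, -0.0015, 0, 0, 0, 0]]'>/dev/null; python3 f.py;python3 nudge.py '[[0, 0, -0.0015, 0, 0, 0, 0]]'>/dev/null; python3 f.py; python3 nudge.py '[[0, 0, -0.0015, 0, 0, 0, 0]]'>/dev/null; python3 f.py
```

```text
s mm 98.1 lat 0.1 F along -2.39 lat 0.16 w 0.0141
s mm 100.1 lat 0.1 F along -1.03 lat 0.89 w 0.014
s mm 101.5 lat 0.1 F along -3.7 lat 0.72 w 0.0142
s mm 101.8 lat 0.1 F along -8.86 lat 1.38 w 0.0137
```

The ball clicked in: the force dropped at s≈98–100 mm and then rose sharply at 101.8 mm. I'll ease off the push and let it rest.

```bash
python3 nudge.py '[[0, 0, 0, 0, 0, 0, 0], [0, 0, 0, 0, 0, 0, 0]]'>/dev/null; python3 f.py; python3 nudge.py '[[0, 0, 0.0007, 0, 0, 0, 0], [0, 0, 0, 0, 0, 0, 0]]'>/dev/null; python3 f.py;python3 nudge.py '[[0, 0, 0.0005, 0, 0, 0, 0], [0, 0, 0, 0, 0, 0, 0]]'>/dev/null; python3 f.py
```

```text
s mm 101.8 lat 0.1 F along -6.91 lat 0.72 w 0.0139
s mm 101.8 lat 0.1 F along -3.26 lat 0.37 w 0.0138
s mm 101.7 lat 0.1 F along -0.36 lat 0.78 w 0.0138
```

```bash
python3 - <<'E'
from h import *
a=robot.read_camera("side")["color"][:,:,::-1]; b=robot.read_camera("wrist")["color"][:,:,::-1]
cv2.imwrite("pics/fin.png",np.hstack([cv2.resize(a[150:300,170:370],(400,300)),cv2.resize(b[130:280,60:260],(400,300))]))
E
python3 f.py
```

```text
s mm 101.7 lat 0.1 F along 0.24 lat 1.05 w 0.014
```

View pics/fin.png

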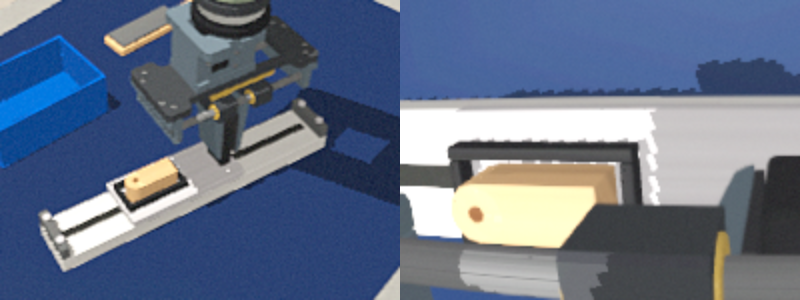

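The blank lies flat in its nest (side crop, 152,180). The gripper holds the post, and the carriage is well clear of the end stop at (55,235). I'm handing in.

```bash
python3 -c "
from rig import robot
print(robot.job_done())"
```

```text
the job is handed in; nothing more can be done
None
```

The job is handed in: the blank lies flat in the nest, and the carriage rests where I felt the ball click into the notch (about 102 mm of travel, clear of the end stop), with the gripper still holding the post; no verdict was returned.

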